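Rack the drill-jig plate

ROBOT

A 6-joint arm with a two-finger parallel gripper is mounted at the origin on the work surface. World frame = base frame: x ahead of the robot, y to its left, z up, the work surface at z = 0. Lengths are in m, angles in rad, forces in N, time in s.
With the tool pointing down it reaches from about 0.35 to 0.775 m from the base axis. Payload 5.5 kg.
Tool frame: the origin (TCP) lies on the centre line of the jaws, within the pads' length; the fingertips stand 11 mm ahead of it and the grasp point (between the pads) lies 8 mm behind it; z points along the fingers, y is the line along which they close (so a half turn about z gives the same grasp; the last joint's range is limited). The gripper opens to 85 mm and grips with 20 to 120 N. Pads are 22 mm wide; open, the fingers measure 114 mm over their backs; the gripper's body (76 mm by 85 mm) begins 54 mm behind the grasp point. The pads swing forward as they close: fully open they stand 13 mm farther back than shut.
Start: joints at [-1.446, 0.313, 0.046, 1.304, 0, 1.431], TCP at [0.15, -0.555, 0.206] pointing down, gripper open.
Joint ranges: [-2.76, 2.76], [-0.86, 1.69], [-1.03, 1.26], [-2.2, 2.34], [-1.47, 1.5], [-3.14, 3.14]. Speed limits (rad/s): [2.57, 2.57, 3.14, 3.14, 3.14, 3.14].

INTERFACE

Orientations are given as a unit quaternion [w, x, y, z].
In Python, from workcell import env, viewer, order, models gives the robot as it stands.
- The arm moves only by the tool drive_tool, never from a script. Its argument "series" is a list that holds one entry, the list of rows, each a list of 6 numbers: the shift along the tool's x, y, z each as a share of 120 mm, from -1 to 1, then the turn, a rotation vector about the tool's x, y, z each as a share of 180 degrees, from -1 to 1. A call has 1 to 20 rows; each row shifts and turns the commanded pose from where the row before left it, along the tool's axes as they then stand; what a row does not reach is not made up. A row lasts 1/8 s, in which the tool goes at most 62.5 mm and 10.7 degrees, less where a joint would pass 70% of its speed; a pose out of reach is approached as far as the arm can. A call with a number of a shift or a turn outside -1 to 1 is refused whole. A call with a gripper value outside its range is refused whole. "jaw" is the opening, from -1 (shut) to 1 (fully open), set as the call begins (left out, the last holds). The fingers move at their own pace and stop on an object; "grip_force" is the grip in N (left out, the last holds). Time passes only in rows, so rows that do not move let the fingers close. It gives the time, the measured TCP pose, the force, the opening and the grip force at its end, in the units of the state.
- env.get_state(): the state, without advancing time (a new reading comes with each control period).
- viewer.read_camera(name): name is "scene" or "top" or "wrist"; returns the picture (384x512x3 uint8, red, green, blue); there is no depth.
- viewer.camera_info(name): a dict with "intrinsics" (3x3 intrinsics, pixels), "R" (3x3) and "t" (3): a world point X has camera coordinates R X + t; the wrist camera has in their place "T_tool_cam" (4x4, takes a point from camera to tool coordinates, whose origin is the TCP and whose axes are the flange's). Camera axes: x right, y down, z forward; pixel columns grow to the right and rows downward; lengths in m; the calibration is good to about 2 mm. A picture is of the moment at which its call begins: read the wrist's pose just before it. camera_info takes no time and is no camera call.
- order.hand_in(): hands the job in; it is judged then, once.
Trained networks look in the newest picture that a camera, given by its name, has taken for a name from the list of things; names that differ only in an ending like _2 or _b are one class to them, and where a whole thing is asked for, a point or a joint stands for the part that bears it (a point fixed in the world has none). Each returns a list of dicts, best first, with "score" (0 to 1); they miss things now and then, are a little off and sometimes report something else, mostly with a low value. They report only what shows in the picture. A call takes as long as a camera call.
- models.silhouettes(label, camera): "region" (384x512 bool, what is visible of it) and "location" ([column, row] in pixels, amid what is visible of it).
The state is a dict: "clock": time; "joint_pos": joint angles; "qvel": joint speeds; "tau": joint torques, N m; "tcp_pos": TCP position; "orientation": TCP orientation; "wrist_force": force on the tool from outside, world axes, zero at the start; "ft_torque": the same for the moment, N m; "finger_gap": finger opening in m; "grip_force": force on a finger pad.
Only numpy, scipy, OpenCV 4.12 (cv2) and the standard library are available. Lean on these libraries where they do the work, as an engineer would, in place of code of your own. Each camera call takes 0.05 s, during which the arm holds its last target. There are 200 camera calls.

TASK

Two of the three slots of the wooden rack hold jig plates; first take the wood offcut out of the third slot and put it in the scrap bin. Then lay the long aluminium jig plate lengthwise on the sloping steel rest with its lower end against the ledge, let go, take it again by its upper end, and stand it on end in the freed slot, down to the slot's floor and about the middle of the slot's length. Leave the two stored plates standing as they are.

Things in the scene. Friction and masses are not known exactly. Their poses are not given: they have to be found in the camera images.
- plate: The long flat aluminium jig plate to be stored, 160 x 60 x 14 mm (x long, y wide, z thick), with five dark drill bushings flush in it (one in the middle, one near each corner), about 0.25 to 0.5 kg. It starts lying flat on the bench. Origin: centre of its underside, z up through its thickness. It is the same either way round and either side up.
- plate_mid (a point): Middle of the jig plate (7 mm above its origin along its z), axes as the plate's.
- offcut: Chunky piece of pale wood, 60 x 16 x 98 mm (x, y, z), that stands on end in one slot of the rack and sticks out 42 mm above the block; its topmost 18 mm are only 44 mm long (from x = -30 to 14 mm). Origin: centre of its underside, z up, x along the slot.
- rack: Fixed wooden block, 100 x 182 x 70 mm (x, y, z), with three straight slots sawn into it from above along its x, open at both ends, at y = -56, 0 and 56 mm; each slot is 22 mm wide, with its floor 14 mm above the bench (56 mm deep). Origin: centre of its underside. It stands on the left or the right of the bench.
- slot0 (a point): Centre of the floor of the rack's slot at y = -56 mm; axes as the rack's.
- slot1 (a point): Centre of the floor of the rack's middle slot; axes as the rack's.
- slot2 (a point): Centre of the floor of the rack's slot at y = 56 mm; axes as the rack's.
- stored_a: Jig plate already stored, standing upright in a slot: 80 mm along the slot (x), 14 mm thick (y), 108 mm tall (z), top corners notched. Origin: centre of its underside. To be left alone.
- stored_b: Jig plate already stored, standing upright in a slot: 64 mm along the slot (x), 14 mm thick (y), 100 mm tall (z), square corners. Origin: centre of its underside. To be left alone.
- rest: Fixed steel rest on a 110 x 70 mm foot: a plain board 46 mm wide that slopes up at 45 degrees towards its +x, with a ledge square to the board along its lower end, standing out 23 mm from the board's face. The board runs 100 mm up from the ledge, so that the jig plate laid on it sticks out 60 mm beyond its upper end. Origin: centre of the foot's underside, on the bench.
- rest_corner (a point): Middle of the inner corner where the rest's board face meets its ledge, 22 mm above the bench, at x = -50 mm of the rest; axes as the rest's: up the slope is (1, 0, 1)/sqrt 2, out of the board's face is (-1, 0, 1)/sqrt 2.
- bin: Fixed open scrap bin of grey sheet metal, 200 x 160 x 90 mm (x, y, z), walls and floor 5 mm. Origin: centre of its underside. It stands left or right on the bench, where the rack is not.

How it is judged:
By the outcome, as a careful person would: the job done as asked, in the order asked, and still so for the second after the job is handed in, with the robot touching nothing.
It also fails if it takes over 72 s, if anything falls off the work surface, if the arm or the gripper's body presses on something with over 40 N, if the wrist force passes 120 N, or if a joint passes its speed limit or range.

## Working session

There is one attempt and no reset: what is moved stays moved. The work goes in short steps, Python scripts to look and compute and a tool call to move; the robot and the scene stay as the last step left them, time stands still between calls to the robot, and variables do not carry over. Pictures are saved under pics/ and viewed, at most 10 in all, crops included, and the job is handed in when it is done.

Besides the shell and the picture viewer there is one more tool, called after "Emit:" by a JSON object that holds its "name" and its "arguments". drive_tool: Moves the arm, as the interface text tells. Its arguments: {"type":"object","properties":{"series":{"type":"array"},"jaw":{"type":"number"},"grip_force":{"type":"number"}},"required":["series"]}

```bash
ls; mkdir -p pics
python3 - <<'E'
from workcell import env, viewer, order, models
import cv2,numpy as np
for n in ("scene","top"):
    im=viewer.read_camera(n); cv2.imwrite(f"pics/{n}0.png",im[:,:,::-1])
    c=viewer.camera_info(n); print(n,np.round(c["intrinsics"],1).tolist(),np.round(c["R"],4).tolist(),np.round(c["t"],4).tolist())
    for l in ("plate","offcut","rack","stored_a","rest","bin"):
        for r in models.silhouettes(l,n)[:3]:
            print(l,round(r["score"],2),np.round(r["location"],1),r["region"].sum(),[ [round(float(v),1) for v in np.ravel(q)] for q in cv2.minAreaRect(np.argwhere(r["region"])[:,::-1].astype(np.float32))])
print(viewer.camera_info("wrist")); print(env.get_state())
E
```

```text
pics
scene [[405.2, 0.0, 254.8], [0.0, 405.2, 192.2], [0.0, 0.0, 1.0]] [[0.2771, 0.9608, 0.0038], [0.6882, -0.1957, -0.6986], [-0.6705, 0.1962, -0.7155]] [-0.155, -0.336, 1.7202]
plate 0.9 [218.1 212.8] 711 [[217.0, 210.1], [38.6, 19.0], [81.9]]
plate 0.39 [349.3 152.6] 384 [[352.1, 156.5], [33.1, 18.0], [59.4]]
offcut 0.73 [348.2 151.9] 297 [[351.5, 154.8], [29.1, 15.3], [53.6]]
offcut 0.52 [336.6 157.8] 178 [[336.0, 158.0], [19.8, 11.3], [45.0]]
rack 0.81 [340.1 169.6] 1083 [[345.7, 169.4], [33.3, 59.8], [80.1]]
stored_a 0.69 [348.9 151.2] 300 [[351.6, 155.3], [30.0, 15.6], [54.5]]
stored_a 0.46 [358.7 146.2] 206 [[359.5, 144.5], [21.2, 12.7], [45.0]]
rest 0.59 [279.5 186.4] 776 [[277.3, 187.6], [30.9, 32.2], [63.4]]
rest 0.19 [139.4 215.4] 3740 [[139.4, 215.4], [67.5, 57.2], [73.1]]
bin 0.71 [142.8 216.9] 3684 [[140.1, 215.9], [67.4, 57.5], [74.7]]
top [[486.1, 0.0, 251.7], [0.0, 486.1, 190.5], [0.0, 0.0, 1.0]] [[-0.0205, -0.9997, -0.0141], [-0.9966, 0.0216, -0.0792], [0.0795, 0.0124, -0.9968]] [0.0183, 0.501, 1.3004]
plate 0.61 [299.1 174.6] 1292 [[299.9, 175.0], [22.2, 58.3], [4
[... 1145 characters left out ...]
'clock': 0.7, 'joint_pos': array([-1.44561326e+00,  3.13144781e-01,  4.61291362e-02,  1.30356967e+00,
       -7.10966548e-06,  1.43122578e+00]), 'qvel': array([-0.00056723, -0.00144514,  0.00099714, -0.00046863, -0.00130915,
        0.00146158]), 'tau': array([-3.83164324e-04, -4.80290151e+01,  2.98747051e+01, -2.20095490e-04,
       -7.99644408e-05,  1.32241661e-05]), 'tcp_pos': array([ 0.15047514, -0.55503742,  0.20616657]), 'orientation': array([ 1.05479524e-04,  9.91250972e-01,  1.31990525e-01, -4.31373042e-06]), 'wrist_force': array([ 0.64308293, -0.56507315, -0.04593738]), 'ft_torque': array([ 0.02184929,  0.03756948, -0.03399719]), 'grip_force': 0.0, 'finger_gap': 0.08536360020693681}
```

Run:
```python
import cv2,numpy as np
t=cv2.imread("pics/top0.png")[130:270,70:470]; s=cv2.imread("pics/scene0.png")[110:260,90:390]
t=cv2.resize(t,(800,280),interpolation=cv2.INTER_CUBIC); s=cv2.resize(s,(640,320),interpolation=cv2.INTER_CUBIC)
o=np.zeros((600,800,3),np.uint8);o[:280]=t;o[280:600,:640]=s
cv2.imwrite("pics/c0.png",o)
```

```text
(no output)
```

View pics/c0.png

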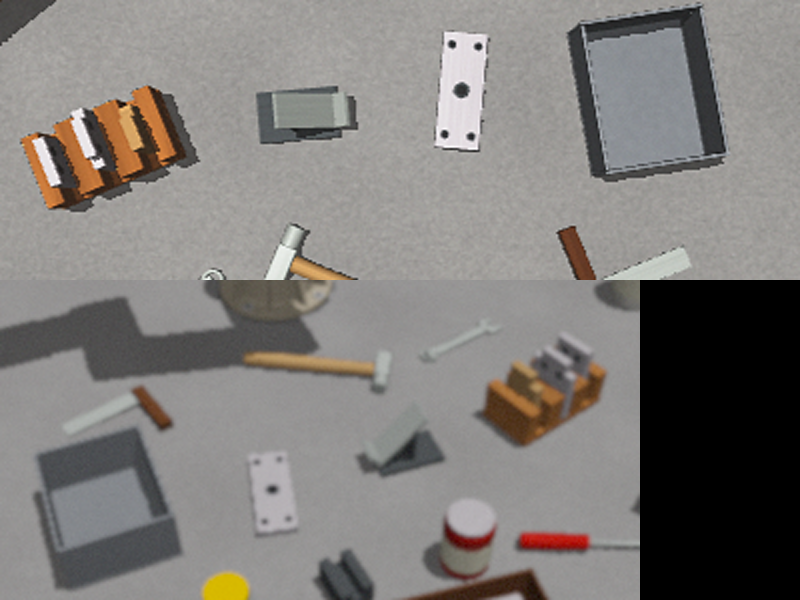

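```bash
cat > h.py <<'E'
import numpy as np,cv2
from scipy.optimize import minimize
from scipy.spatial.transform import Rotation as Ro
from workcell import env,viewer,order,models
def rot(q): return Ro.from_quat([q[1],q[2],q[3],q[0]])
def cam(n):
    c=viewer.camera_info(n)
    if n!="wrist": return c["intrinsics"],c["R"],c["t"]
    s=env.get_state(); T=np.eye(4);T[:3,:3]=rot(s["orientation"]).as_matrix();T[:3,3]=s["tcp_pos"]
    W=np.linalg.inv(T@c["T_tool_cam"]); return c["intrinsics"],W[:3,:3],W[:3,3]
def proj(C,X):
    p=(np.atleast_2d(X)@C[1].T+C[2])@C[0].T; return p[:,:2]/p[:,2:]
def bx(x0,x1,y0,y1,z0,z1): return np.array([[x,y,z] for x in(x0,x1) for y in(y0,y1) for z in(z0,z1)],float)/1e3
def render(C,hulls,p,S=4):
    m=np.zeros((384*S,512*S),np.uint8); c,s=np.cos(p[2]),np.sin(p[2]); M=np.array([[c,-s,0],[s,c,0],[0,0,1]])
    for h in hulls:
        q=(proj(C,h@M.T+[p[0],p[1],0])+.5)*S-.5
        cv2.fillConvexPoly(m,cv2.convexHull(np.round(q*16).astype(np.int32)),1,shift=4)
    return cv2.resize(m.astype(np.float32),(512,384),interpolation=cv2.INTER_AREA)
def fit(views,hulls,p0):
    def f(p):
        e=0
        for C,r in views:
            m=render(C,hulls,p); r=r.astype(np.float32); e+=1-np.minimum(m,r).sum()/np.maximum(m,r).sum()
        return e
    for _ in range(2):
        s=minimize(f,p0,method="Nelder-Mead",options=dict(initial_simplex=np.array(p0)+np.vstack([np.zeros(3),np.diag([.02,.02,.15])]),xatol=2e-4,fatol=1e-4)); p0=s.x
    return s.x,s.fun
def ray(C,px,z):
    d=C[1].T@np.linalg.inv(C[0])@[px[0],px[1],1.]; o=-C[1].T@C[2]; return o+d*(z-o[2])/d[2]
PLATE=[bx(-80,80,-30,30,0,14)]
RACK=[bx(-50,50,-91,91,0,14)]+[bx(-50,50,a,b,14,70) for a,b in((-91,-67),(-45,-11),(11,45),(67,91))]
BIN=[bx(-100,100,-80,80,0,90)]
s2=.5**.5
def slope(a0,a1,y0,y1,n0,n1):  # along, width, normal boxes from rest_corner
    b=bx(a0,a1,y0,y1,n0,n1); return np.stack([(b[:,0]-b[:,2])*s2-.05,b[:,1],(b[:,0]+b[:,2])*s2+.022],1)
REST=[bx(-55,55,-35,35,0,6),slope(0,100,-23,23,-5,0),slope(-5,0,-23,23,-5,23)]
def near(l,n,px,d=40):
    m=np.zeros((384,512),bool); 
    for r in models.silhouettes(l,n):
        if r["score"]>.25 and np.hypot(*(r["location"]-np.array(px)))<d and r["region"].sum()<9000: m|=r["region"]; 
    return m
E
python3 - <<'E'
from h import *
C={}
R={}
for n in("top","scene"): viewer.read_camera(n);C[n]=cam(n)
def both(name,ls,pt,ps,hulls,yaw,z,d=40):
    v=[]
    for n,px in(("top",pt),("scene",ps)):
        m=np.zeros((384,512),bool)
        for l in ls:m|=near(l,n,px,d)
        v.append((C[n],m))
    g=ray(C["top"],pt,z); p0=[g[0],g[1],yaw]
    print(name,np.round(g,3))
    for k in([v[0]],[v[1]],v): print("  ",np.round(fit(k,hulls,p0)[0],4),round(fit(k,hulls,p0)[1],3))
both("plate",["plate"],(299,175),(218,212),PLATE,0.,.007,20)
ST=[bx(-40,40,-7,7,14,104),bx(-32,32,49,63,14,114),bx(-30,30,-64,-48,14,94)]
both("rack",["rack","stored_a","offcut"],(121,204),(346,168),RACK+ST,.4,.05,30)
both("rest",["rest"],(218,184),(279,186),REST,1.57,.04,20)
both("bin",["bin"],(395,175),(141,216),BIN,1.67,.04,20)
E
```

```text
plate [ 0.542 -0.123  0.007]
   [ 0.5422 -0.1229  0.    ] 1.0
   [ 0.5398 -0.1242 -0.1156] 0.064
   [ 0.5398 -0.1242 -0.1156] 1.064
rack [0.47  0.355 0.05 ]
   [0.4716 0.3565 0.3734] 0.122
   [0.4732 0.3572 0.3966] 0.264
   [0.4722 0.3567 0.3863] 0.389
rest [0.519 0.097 0.04 ]
   [0.5137 0.0996 1.642 ] 0.068
   [0.5136 0.1008 1.6195] 0.073
   [0.5137 0.1005 1.626 ] 0.145
bin [ 0.533 -0.376  0.04 ]
   [ 0.5333 -0.3662  1.4255] 0.253
   [ 0.5363 -0.3544  1.7935] 0.277
   [ 0.5328 -0.3654  1.966 ] 0.567
```

```bash
cat >> h.py <<'E'
import json
def Rz(yaw,tilt=None):  # tool down with tool x at yaw
    return Ro.from_matrix(np.array([[np.cos(yaw),np.sin(yaw),0],[np.sin(yaw),-np.cos(yaw),0],[0,0,-1]]))
def plan(wps,p=None,R=None):
    """wps: (pos,Rot or None,nrows or None[,rotvec override world])"""
    s=env.get_state(); p=s["tcp_pos"] if p is None else p; R=rot(s["orientation"]) if R is None else R
    out=[]
    for w in wps:
        P=np.array(w[0]);Q=w[1] or R; n=w[2]
        rv=(R.inv()*Q).as_rotvec()
        if len(w)>3: rv=np.array(w[3])
        n=n or int(np.ceil(max(np.linalg.norm(P-p)/.055,np.degrees(np.linalg.norm(rv))/10,1)))
        d=(P-p)/n
        for i in range(n):
            out.append([round(float(v),3)+0. for v in np.r_[R.inv().apply(d)/.12,rv/n/np.pi]]); R=R*Ro.from_rotvec(rv/n)
        p=P
    print(len(out));
    for i in range(0,len(out),20): print(json.dumps(out[i:i+20]).replace(" ","").replace("0.0,","0,"))
def st():
    s=env.get_state(); print("t",round(s["clock"],2),"p",np.round(s["tcp_pos"],4),"j",np.round(s["joint_pos"],2),"F",np.round(s["wrist_force"],1),"gap",round(s["finger_gap"],4),"g",round(s["grip_force"],1)); print(np.round(rot(s["orientation"]).as_matrix(),3).tolist())
E
python3 - <<'E'
from h import *
plan([([.45,-.33,.3],Rz(.265+1.1),None,[0,0,-1.1]),([.56,.02,.28],Rz(.265+2.2),None,[0,0,-1.1]),([.49,.3,.25],Rz(.386+np.pi),None,[0,0,-(.386+np.pi-.265-2.2)])])
E
```

```text
22
[[0.362,-0.145,-0.098,0,0,-0.044],[0.379,-0.093,-0.098,0,0,-0.044],[0.388,-0.041,-0.098,0,0,-0.044],[0.39,0.013,-0.098,0,0,-0.044],[0.385,0.066,-0.098,0,0,-0.044],[0.372,0.118,-0.098,0,0,-0.044],[0.352,0.168,-0.098,0,0,-0.044],[0.326,0.215,-0.098,0,0,-0.044],[0.435,0.043,0.024,0,0,-0.05],[0.423,0.11,0.024,0,0,-0.05],[0.4,0.175,0.024,0,0,-0.05],[0.368,0.236,0.024,0,0,-0.05],[0.326,0.29,0.024,0,0,-0.05],[0.277,0.338,0.024,0,0,-0.05],[0.221,0.377,0.024,0,0,-0.05],[0.274,0.208,0.036,0,0,-0.048],[0.239,0.247,0.036,0,0,-0.048],[0.199,0.28,0.036,0,0,-0.048],[0.154,0.307,0.036,0,0,-0.048],[0.106,0.327,0.036,0,0,-0.048]]
[[0.056,0.339,0.036,0,0,-0.048],[0.004,0.344,0.036,0,0,-0.048]]
```

Emit:
{"name": "drive_tool", "arguments": {"series": [[[0.362, -0.145, -0.098, 0, 0, -0.044], [0.379, -0.093, -0.098, 0, 0, -0.044], [0.388, -0.041, -0.098, 0, 0, -0.044], [0.39, 0.013, -0.098, 0, 0, -0.044], [0.385, 0.066, -0.098, 0, 0, -0.044], [0.372, 0.118, -0.098, 0, 0, -0.044], [0.352, 0.168, -0.098, 0, 0, -0.044], [0.326, 0.215, -0.098, 0, 0, -0.044], [0.435, 0.043, 0.024, 0, 0, -0.05], [0.423, 0.11, 0.024, 0, 0, -0.05], [0.4, 0.175, 0.024, 0, 0, -0.05], [0.368, 0.236, 0.024, 0, 0, -0.05], [0.326, 0.29, 0.024, 0, 0, -0.05], [0.277, 0.338, 0.024, 0, 0, -0.05], [0.221, 0.377, 0.024, 0, 0, -0.05], [0.274, 0.208, 0.036, 0, 0, -0.048], [0.239, 0.247, 0.036, 0, 0, -0.048], [0.199, 0.28, 0.036, 0, 0, -0.048], [0.154, 0.307, 0.036, 0, 0, -0.048], [0.106, 0.327, 0.036, 0, 0, -0.048]]], "jaw": -0.05}}

```text
clock: 3.9
tcp_pos: [0.5064, 0.2229, 0.2583]
orientation: [0.0, -0.044, 0.999, -0.0]
wrist_force: [0.8, -0.1, 0.3]
finger_gap: 0.0407
grip_force: 0.0
```

Emit:
{"name": "drive_tool", "arguments": {"series": [[[0.056, 0.339, 0.036, 0, 0, -0.048], [0.004, 0.344, 0.036, 0, 0, -0.048], [0, 0, 0, 0, 0, 0], [0, 0, 0, 0, 0, 0]]]}}

```text
clock: 4.4
tcp_pos: [0.4867, 0.3014, 0.2497]
orientation: [-0.0, -0.191, 0.982, -0.0]
wrist_force: [0.8, -0.5, -0.3]
finger_gap: 0.0405
grip_force: 0.0
```

Run:
```python
from h import *
st()
C=cam("wrist");im=viewer.read_camera("wrist");cv2.imwrite("pics/w1.png",im[:,:,::-1])
np.savez("w1.npz",K=C[0],R=C[1],t=C[2])
for l in("rack","offcut","stored_a"):
    for r in models.silhouettes(l,"wrist")[:4]:
        print(l,round(r["score"],2),np.round(r["location"],1),r["region"].sum(),[ [round(float(v),1) for v in np.ravel(q)] for q in cv2.minAreaRect(np.argwhere(r["region"])[:,::-1].astype(np.float32))])
# overlay predicted
p=[.4722,.3567,.3863];o=im.copy()
for h in RACK[1:]:
    c,s=np.cos(p[2]),np.sin(p[2]);M=np.array([[c,-s,0],[s,c,0],[0,0,1]])
    q=proj(C,h[[1,3,7,5]]@M.T+[p[0],p[1],0]); cv2.polylines(o,[np.round(q).astype(int)],True,(0,255,0),1)
cv2.imwrite("pics/w1o.png",o[:,:,::-1])
```

```text
t 4.4 p [0.4867 0.3014 0.2497] j [ 0.41  0.3   0.14  1.41 -0.    0.03] F [ 0.8 -0.5 -0.3] gap 0.0405 g 0.0
[[-0.927, -0.374, -0.0], [-0.374, 0.927, -0.001], [0.0, -0.001, -1.0]]
rack 0.89 [285.3 149.7] 9800 [[307.5, 162.5], [93.0, 171.0], [90.0]]
offcut 0.66 [251.6 166. ] 1120 [[253.9, 167.0], [68.2, 17.5], [88.7]]
stored_a 0.8 [306.4 176.3] 2038 [[308.6, 176.7], [26.8, 87.1], [2.1]]
stored_a 0.77 [362.4 171.6] 2130 [[362.8, 171.9], [32.7, 74.0], [5.0]]
```

View pics/w1o.png

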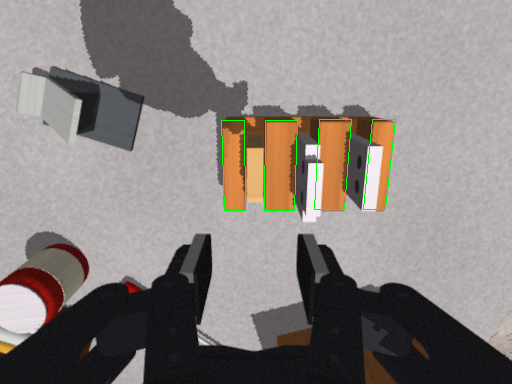

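Run:
```python
from h import *
d=np.load("w1.npz");C=(d["K"],d["R"],d["t"])
p=np.array([.4722,.3567,.3863]);c,s=np.cos(p[2]),np.sin(p[2]);M=np.array([[c,-s],[s,c]])
# offcut outline from colour in the slot
r=[r for r in models.silhouettes("offcut","wrist")][0]["region"]
ys,xs=np.nonzero(r);print(xs.min(),xs.max(),ys.min(),ys.max(),[ (y,xs[ys==y].min(),xs[ys==y].max()) for y in range(ys.min(),ys.max(),8)])
for z in(.112,.094):
  for px in((254,ys.min()),(254,ys.max()+1)): print(z,np.round(M.T@(ray(C,px,z)[:2]-p[:2]),4))
im=cv2.imread("pics/w1.png")[105:225,210:410];cv2.imwrite("pics/z1.png",cv2.resize(im,(800,480),interpolation=cv2.INTER_CUBIC))
g=M@[0,-.056]+p[:2];print(g)
```

```text
245 263 133 201 [(133, np.int64(250), np.int64(258)), (141, np.int64(247), np.int64(262)), (149, np.int64(246), np.int64(262)), (157, np.int64(246), np.int64(262)), (165, np.int64(246), np.int64(262)), (173, np.int64(247), np.int64(262)), (181, np.int64(247), np.int64(262)), (189, np.int64(247), np.int64(262)), (197, np.int64(247), np.int64(262))]
0.112 [-0.0415 -0.0565]
0.112 [ 0.0263 -0.0567]
0.094 [-0.0392 -0.0565]
0.094 [ 0.0325 -0.0567]
[0.49329876 0.30482667]
```

View pics/z1.png

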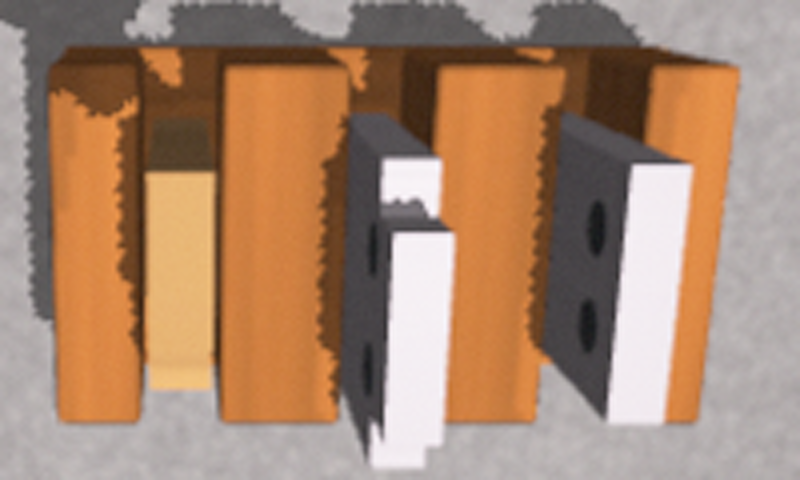

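Run:
```python
from h import *
p=np.array([.4722,.3567,.3863]);c,s=np.cos(p[2]),np.sin(p[2]);M=np.array([[c,-s],[s,c]])
g=M@[-.002,-.0566]+p[:2];print(g)
plan([([*g,.15],Rz(p[2]+np.pi),None),([*g,.086],None,2)])
```

```text
[0.4916722  0.30351736]
4
[[-0.022,0.004,0.416,0,0,-0.001],[-0.022,0.004,0.416,0,0,-0.001],[0,0,0.267,0,0,0.0],[0,0,0.267,0,0,0.0]]
```

Emit:
{"name": "drive_tool", "arguments": {"series": [[[-0.022, 0.004, 0.416, 0, 0, -0.001], [-0.022, 0.004, 0.416, 0, 0, -0.001], [0, 0, 0.267, 0, 0, 0], [0, 0, 0.267, 0, 0, 0], [0, 0, 0, 0, 0, 0], [0, 0, 0, 0, 0, 0]]]}}

```text
clock: 5.4
tcp_pos: [0.4921, 0.3044, 0.0871]
orientation: [0.001, -0.194, 0.981, 0.0]
wrist_force: [0.0, 0.3, 0.3]
finger_gap: 0.0405
grip_force: 0.0
```

Emit:
{"name": "drive_tool", "arguments": {"series": [[[0, 0, 0, 0, 0, 0], [0, 0, 0, 0, 0, 0], [0, 0, 0, 0, 0, 0], [0, 0, 0, 0, 0, 0]]], "jaw": -1, "grip_force": 40}}

```text
clock: 5.9
tcp_pos: [0.4919, 0.3048, 0.0869]
orientation: [0.001, -0.194, 0.981, 0.0]
wrist_force: [-0.2, -0.5, 6.7]
finger_gap: -0.0001
grip_force: 2.9
```

Run:
```python
from h import *
st()
p=env.get_state()["tcp_pos"]
Y=np.pi+.386
plan([([p[0],p[1],.24],None,4),([.56,.0,.26],Rz(Y-.55),None,[0,0,.55]),([.535,-.362,.24],Rz(Y-1.1),None,[0,0,.55]),([.535,-.362,.12],None,3)])
```

```text
t 5.9 p [0.4919 0.3048 0.0869] j [ 0.42  0.38 -0.16  1.03 -0.    0.03] F [-0.2 -0.5  6.7] gap -0.0001 g 2.9
[[-0.925, -0.381, 0.002], [-0.381, 0.925, 0.001], [-0.002, 0.0, -1.0]]
20
[[-0.001,0,-0.319,0,0,0.0],[-0.001,0,-0.319,0,0,0.0],[-0.001,0,-0.319,0,0,0.0],[-0.001,0,-0.319,0,0,0.0],[0.074,-0.427,-0.028,0,0,0.029],[0.034,-0.432,-0.028,0,0,0.029],[-0.005,-0.434,-0.028,0,0,0.029],[-0.045,-0.431,-0.028,0,0,0.029],[-0.084,-0.425,-0.028,0,0,0.029],[-0.123,-0.416,-0.028,0,0,0.029],[-0.039,-0.43,0.023,0,0,0.025],[-0.073,-0.426,0.023,0,0,0.025],[-0.106,-0.419,0.023,0,0,0.025],[-0.138,-0.409,0.023,0,0,0.025],[-0.17,-0.397,0.023,0,0,0.025],[-0.201,-0.383,0.023,0,0,0.025],[-0.23,-0.366,0.023,0,0,0.025],[0,-0.001,0.333,0,0,0.0],[0,-0.001,0.333,0,0,0.0],[0,-0.001,0.333,0,0,0.0]]
```

Run:
```python
from h import *
a=viewer.read_camera("wrist")[:,:,::-1];b=viewer.read_camera("scene")[:,:,::-1]
o=np.zeros((384,800,3),np.uint8);o[:,:400]=a[:,56:456];o[:,400:]=cv2.resize(b[110:206,290:390],(400,384),interpolation=cv2.INTER_CUBIC)
cv2.imwrite("pics/m1.png",o)
```

```text
(no output)
```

View pics/m1.png

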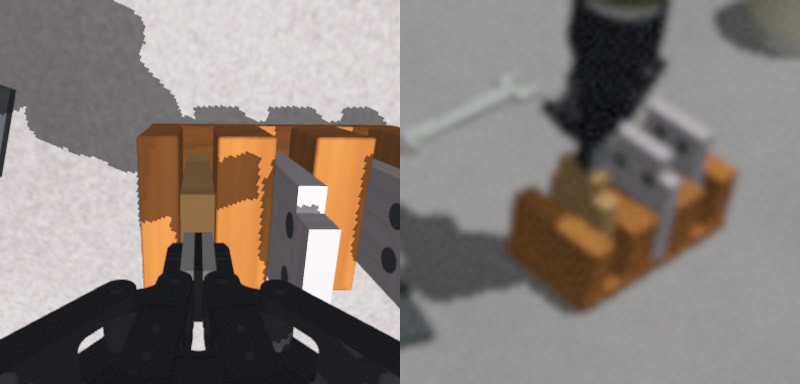

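Run:
```python
from h import *
C=cam("wrist");S=cam("scene");T=cam("top")
p=np.array([.4722,.3567,.3863]);c,s=np.cos(p[2]),np.sin(p[2]);M=np.array([[c,-s],[s,c]])
for x,z in((-.027,.112),(.017,.112),(.017,.094),(.033,.094),(-.05,.07),(-.027,.07)):
    X=np.r_[M@[x,-.056]+p[:2],z];print(x,z,np.round(proj(C,X)-[56,0]),np.round(((proj(S,X))-[290,110])*4+[400,0]))
s_=env.get_state();X=s_["tcp_pos"];Z=rot(s_["orientation"]).as_matrix()[:,2]
for d in(-.008,0,.011):print("tcp",d,np.round(proj(C,X+d*Z)-[56,0]),np.round(((proj(S,X+d*Z))-[290,110])*4+[400,0]))
```

```text
-0.027 0.112 [[198. 196.]] [[562. 154.]]
0.017 0.112 [[197. 279.]] [[600. 180.]]
0.017 0.094 [[197. 261.]] [[596. 196.]]
0.033 0.094 [[197. 286.]] [[610. 206.]]
-0.05 0.07 [[198. 134.]] [[537. 178.]]
-0.027 0.07 [[198. 173.]] [[555. 191.]]
tcp -0.008 [[198. 231.]] [[581. 184.]]
tcp 0 [[198. 225.]] [[580. 191.]]
tcp 0.011 [[198. 218.]] [[578. 201.]]
```

Emit:
{"name": "drive_tool", "arguments": {"series": [[[0, 0, -0.1, 0, 0, 0], [0, 0, 0, 0, 0, 0], [0, 0, 0, 0, 0, 0], [0, 0, 0, 0, 0, 0]]], "jaw": -0.05}}

```text
clock: 6.5
tcp_pos: [0.491, 0.3043, 0.0974]
orientation: [-0.0, -0.194, 0.981, -0.0]
wrist_force: [0.2, 0.4, 0.0]
finger_gap: 0.0406
grip_force: 0.0
```

Emit:
{"name": "drive_tool", "arguments": {"series": [[[0, 0, 0.1, 0, 0, 0], [0, 0, 0.1, 0, 0, 0], [0, 0, 0.1, 0, 0, 0], [0, 0, 0.09, 0, 0, 0], [0, 0, 0, 0, 0, 0]]]}}

```text
clock: 7.12
tcp_pos: [0.4909, 0.3043, 0.0501]
orientation: [-0.0, -0.194, 0.981, -0.0]
wrist_force: [-0.1, -0.0, 0.1]
finger_gap: 0.0406
grip_force: 0.0
```

Run:
```python
from h import *
st()
a=viewer.read_camera("wrist")[:,:,::-1];b=viewer.read_camera("scene")[:,:,::-1]
o=np.zeros((384,800,3),np.uint8);o[:,:400]=a[:,56:456];o[:,400:]=cv2.resize(b[110:206,290:390],(400,384),interpolation=cv2.INTER_CUBIC)
cv2.imwrite("pics/m2.png",o)
```

```text
t 7.12 p [0.4909 0.3043 0.0501] j [ 0.42  0.41 -0.21  0.95 -0.    0.03] F [-0.1 -0.   0.1] gap 0.0406 g 0.0
[[-0.925, -0.381, -0.001], [-0.381, 0.925, -0.0], [0.001, -0.0, -1.0]]
```

View pics/m2.png

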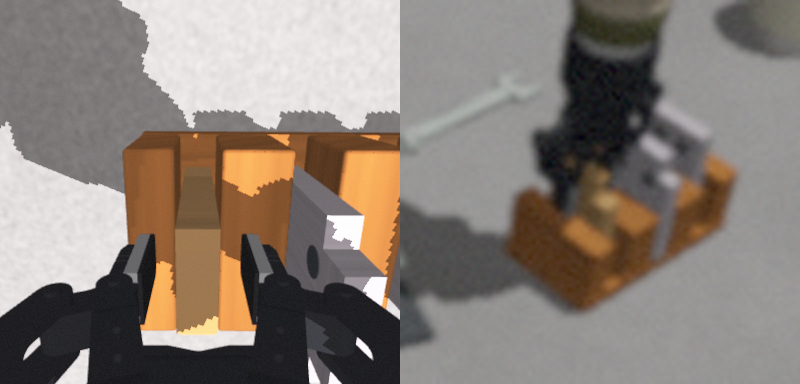

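Emit:
{"name": "drive_tool", "arguments": {"series": [[[0, 0, 0, 0, 0, 0], [0, 0, 0, 0, 0, 0], [0, 0, 0, 0, 0, 0], [0, 0, 0, 0, 0, 0]]], "jaw": -1, "grip_force": 40}}

```text
clock: 7.72
tcp_pos: [0.4913, 0.3045, 0.0511]
orientation: [0.0, -0.194, 0.981, -0.0]
wrist_force: [-0.5, 0.4, 1.0]
finger_gap: 0.0158
grip_force: 39.8
```

Run:
```python
from h import *
st()
p=env.get_state()["tcp_pos"]
Y=np.pi+.386
plan([([p[0],p[1],.22],None,5),([.56,.0,.26],Rz(Y-.55),None,[0,0,.55]),([.535,-.362,.23],Rz(Y-1.1),None,[0,0,.55]),([.535,-.362,.09],None,3)])
```

```text
t 7.72 p [0.4913 0.3045 0.0511] j [ 0.42  0.41 -0.21  0.95 -0.    0.03] F [-0.5  0.4  1. ] gap 0.0158 g 39.8
[[-0.925, -0.381, 0.0], [-0.381, 0.925, 0.0], [-0.0, -0.0, -1.0]]
21
[[0,0,-0.282,0,0,0.0],[0,0,-0.282,0,0,0.0],[0,0,-0.282,0,0,0.0],[0,0,-0.282,0,0,0.0],[0,0,-0.282,0,0,0.0],[0.073,-0.427,-0.056,0,0,0.029],[0.033,-0.432,-0.056,0,0,0.029],[-0.006,-0.433,-0.056,0,0,0.029],[-0.046,-0.431,-0.056,0,0,0.029],[-0.085,-0.425,-0.056,0,0,0.029],[-0.124,-0.415,-0.056,0,0,0.029],[-0.039,-0.43,0.036,0,0,0.025],[-0.073,-0.426,0.036,0,0,0.025],[-0.106,-0.419,0.036,0,0,0.025],[-0.138,-0.409,0.036,0,0,0.025],[-0.17,-0.397,0.036,0,0,0.025],[-0.201,-0.382,0.036,0,0,0.025],[-0.23,-0.366,0.036,0,0,0.025],[0,0,0.389,0,0,0.0],[0,0,0.389,0,0,0.0]]
[[0,0,0.389,0,0,0.0]]
```

Emit:
{"name": "drive_tool", "arguments": {"series": [[[0, 0, -0.282, 0, 0, 0], [0, 0, -0.282, 0, 0, 0], [0, 0, -0.282, 0, 0, 0], [0, 0, -0.282, 0, 0, 0], [0, 0, -0.282, 0, 0, 0], [0.073, -0.427, -0.056, 0, 0, 0.029], [0.033, -0.432, -0.056, 0, 0, 0.029], [-0.006, -0.433, -0.056, 0, 0, 0.029], [-0.046, -0.431, -0.056, 0, 0, 0.029], [-0.085, -0.425, -0.056, 0, 0, 0.029], [-0.124, -0.415, -0.056, 0, 0, 0.029], [-0.039, -0.43, 0.036, 0, 0, 0.025], [-0.073, -0.426, 0.036, 0, 0, 0.025], [-0.106, -0.419, 0.036, 0, 0, 0.025], [-0.138, -0.409, 0.036, 0, 0, 0.025], [-0.17, -0.397, 0.036, 0, 0, 0.025], [-0.201, -0.382, 0.036, 0, 0, 0.025], [-0.23, -0.366, 0.036, 0, 0, 0.025], [0, 0, 0, 0, 0, 0]]]}}

```text
clock: 10.1
tcp_pos: [0.5353, -0.3654, 0.2285]
orientation: [-0.001, 0.348, 0.937, -0.0]
wrist_force: [-0.1, 0.6, -2.0]
finger_gap: 0.0151
grip_force: 39.7
```

Emit:
{"name": "drive_tool", "arguments": {"series": [[[0, 0, 0.38, 0, 0, 0], [0, 0, 0.38, 0, 0, 0], [0, 0, 0.38, 0, 0, 0], [0, 0, 0.15, 0, 0, 0], [0, 0, 0, 0, 0, 0]]]}}

```text
clock: 10.72
tcp_pos: [0.5354, -0.3596, 0.0737]
orientation: [-0.002, 0.345, 0.939, 0.001]
wrist_force: [0.1, 0.8, 0.6]
finger_gap: 0.0154
grip_force: 39.7
```

Emit:
{"name": "drive_tool", "arguments": {"series": [[[0, 0, 0, 0, 0, 0], [0, 0, 0, 0, 0, 0], [0, 0, 0, 0, 0, 0]]], "jaw": 0.1}}

```text
clock: 11.1
tcp_pos: [0.5371, -0.3623, 0.0769]
orientation: [0.001, 0.346, 0.938, -0.0]
wrist_force: [1.1, -0.8, -0.5]
finger_gap: 0.0468
grip_force: 0.0
```

Run:
```python
from h import *
st()
p=env.get_state()["tcp_pos"]
Y=np.pi+.386-1.1
plan([([p[0],p[1],.26],None,4),([.54,-.124,.25],Rz(np.pi-.116),None)])
```

```text
t 11.1 p [ 0.5371 -0.3623  0.0769] j [-0.72  0.51  0.02  1.08 -0.   -0.01] F [ 1.1 -0.8 -0.5] gap 0.0468 g 0.0
[[-0.761, 0.649, 0.002], [0.649, 0.761, -0.002], [-0.002, -0.0, -1.0]]
9
[[-0.001,0,-0.382,0,0,0.0],[-0.001,0,-0.382,0,0,0.0],[-0.001,0,-0.382,0,0,0.0],[-0.001,0,-0.382,0,0,0.0],[0.254,0.305,0.016,0,0,-0.038],[0.216,0.333,0.016,0,0,-0.038],[0.176,0.356,0.016,0,0,-0.038],[0.132,0.374,0.016,0,0,-0.038],[0.087,0.387,0.017,0,0,-0.038]]
```

Emit:
{"name": "drive_tool", "arguments": {"series": [[[0, 0, -0.382, 0, 0, 0], [0, 0, -0.382, 0, 0, 0], [0, 0, -0.382, 0, 0, 0], [0, 0, -0.382, 0, 0, 0], [0.254, 0.305, 0.016, 0, 0, -0.038], [0.216, 0.333, 0.016, 0, 0, -0.038], [0.176, 0.356, 0.016, 0, 0, -0.038], [0.132, 0.374, 0.016, 0, 0, -0.038], [0.087, 0.387, 0.017, 0, 0, -0.038], [0, 0, 0, 0, 0, 0]]], "jaw": 1}}

```text
clock: 12.35
tcp_pos: [0.5385, -0.1208, 0.2501]
orientation: [0.0, 0.052, 0.999, 0.0]
wrist_force: [0.5, -0.4, 0.7]
finger_gap: 0.0851
grip_force: 0.0
```

Run:
```python
from h import *
st()
C=cam("wrist");im=viewer.read_camera("wrist");cv2.imwrite("pics/w2.png",im[:,:,::-1])
for r in models.silhouettes("plate","wrist")[:3]:
    print(round(r["score"],2),np.round(r["location"],1),r["region"].sum())
    f=fit([(C,r["region"])],PLATE,[.54,-.124,-.116]);print(f)
viewer.read_camera("top")
for r in models.silhouettes("offcut","top")[:3]: print("off",round(r["score"],2),np.round(r["location"],1))
f=np.array([.54,-.124,-.116]) if f[1]>.2 else f[0]
plan([([f[0],f[1],.1],Rz(f[2]+np.pi),None)])
```

```text
t 12.35 p [ 0.5385 -0.1208  0.2501] j [-0.37  0.26  0.08  1.39  0.   -0.26] F [ 0.5 -0.4  0.7] gap 0.0851 g 0.0
[[-0.995, 0.104, 0.001], [0.104, 0.995, 0.0], [-0.001, 0.0, -1.0]]
0.87 [250.3 146.9] 6095
(array([ 0.54307194, -0.1250841 , -0.10759474]), np.float64(0.020150065422058105))
3
[[-0.011,0.001,0.415,0,0,0.0],[-0.011,0,0.415,0,0,0.0],[-0.011,0,0.415,0,0,0.0]]
```

View pics/w2.png

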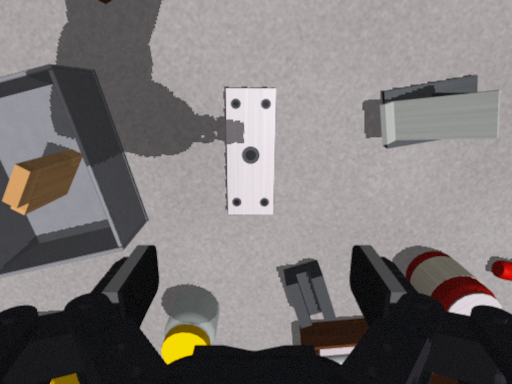

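Run:
```python
from h import *
plan([([.542,-.1248,.08],Rz(np.pi-.110),4),([.542,-.1248,-.015],None,3)])
```

```text
7
[[-0.006,0.001,0.353,0,0,0.0],[-0.006,0.001,0.353,0,0,0.0],[-0.006,0.001,0.353,0,0,0.0],[-0.006,0.001,0.353,0,0,0.0],[0,0,0.264,0,0,0.0],[0,0,0.264,0,0,0.0],[0,0,0.264,0,0,0.0]]
```

Emit:
{"name": "drive_tool", "arguments": {"series": [[[-0.006, 0.001, 0.353, 0, 0, 0], [-0.006, 0.001, 0.353, 0, 0, 0], [-0.006, 0.001, 0.353, 0, 0, 0], [-0.006, 0.001, 0.353, 0, 0, 0], [0, 0, 0.264, 0, 0, 0], [0, 0, 0.264, 0, 0, 0], [0, 0, 0.26, 0, 0, 0], [0, 0, 0, 0, 0, 0], [0, 0, 0, 0, 0, 0]]], "jaw": 0.76}}

```text
clock: 13.68
tcp_pos: [0.5423, -0.1247, -0.014]
orientation: [0.0, 0.055, 0.998, -0.0]
wrist_force: [-0.2, -0.2, 0.3]
finger_gap: 0.075
grip_force: 0.0
```

Run:
```python
from h import *
st()
for i in range(3): viewer.read_camera("wrist"); st()
C=cam("wrist");im=viewer.read_camera("wrist");cv2.imwrite("pics/w3.png",im[:,:,::-1])
r=models.silhouettes("plate","wrist");print([(q["score"],q["location"]) for q in r])
```

```text
t 13.68 p [ 0.5423 -0.1247 -0.014 ] j [-0.37  0.44 -0.34  0.78 -0.   -0.26] F [-0.2 -0.2  0.3] gap 0.075 g 0.0
[[-0.994, 0.11, 0.001], [0.11, 0.994, -0.0], [-0.001, -0.0, -1.0]]
t 13.72 p [ 0.5428 -0.1247 -0.0135] j [-0.37  0.44 -0.34  0.78 -0.   -0.26] F [0.2 0.  0.4] gap 0.0754 g 0.0
[[-0.994, 0.11, 0.002], [0.11, 0.994, -0.001], [-0.002, -0.001, -1.0]]
t 13.78 p [ 0.543  -0.1245 -0.0133] j [-0.37  0.44 -0.34  0.78 -0.   -0.26] F [-0.6 -0.4 -0.6] gap 0.0751 g 0.0
[[-0.994, 0.11, 0.003], [0.11, 0.994, -0.001], [-0.003, -0.001, -1.0]]
t 13.82 p [ 0.543  -0.1244 -0.0133] j [-0.37  0.44 -0.34  0.78 -0.   -0.26] F [0.2 0.2 0.2] gap 0.0753 g 0.0
[[-0.994, 0.109, 0.003], [0.109, 0.994, -0.001], [-0.003, -0.001, -1.0]]
[(0.93, [251.8, 198.1])]
```

View pics/w3.png

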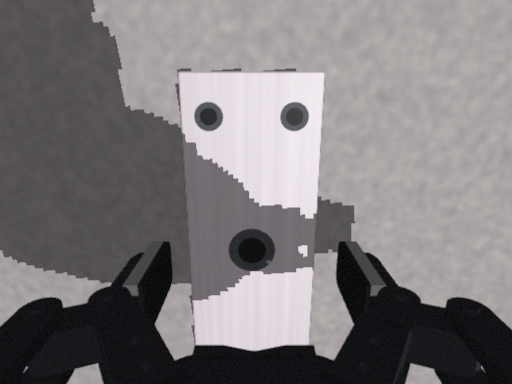

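Emit:
{"name": "drive_tool", "arguments": {"series": [[[0, 0, 0.05, 0, 0, 0], [0, 0, 0.05, 0, 0, 0], [0, 0, 0.03, 0, 0, 0], [0, 0, 0, 0, 0, 0]]]}}

```text
clock: 14.42
tcp_pos: [0.5411, -0.1233, -0.031]
orientation: [-0.001, 0.054, 0.999, 0.0]
wrist_force: [-0.1, -0.6, -0.1]
finger_gap: 0.0751
grip_force: 0.0
```

Emit:
{"name": "drive_tool", "arguments": {"series": [[[0, 0, 0, 0, 0, 0], [0, 0, 0, 0, 0, 0], [0, 0, 0, 0, 0, 0], [0, 0, 0, 0, 0, 0]]], "jaw": -1, "grip_force": 60}}

```text
clock: 14.92
tcp_pos: [0.5421, -0.1239, -0.0297]
orientation: [0.001, 0.055, 0.999, -0.0]
wrist_force: [-1.1, -0.1, 5.9]
finger_gap: 0.0586
grip_force: 70.3
```

Emit:
{"name": "drive_tool", "arguments": {"series": [[[0, 0, -0.1, 0, 0, 0], [0, 0, -0.3, 0, 0, 0], [0, 0, -0.4, 0, 0, 0], [0, 0, -0.4, 0, 0, 0], [0, 0, 0, 0, 0, 0], [0, 0, 0, 0, 0, 0]]]}}

```text
clock: 15.68
tcp_pos: [0.5409, -0.1232, 0.1128]
orientation: [-0.001, 0.054, 0.999, 0.0]
wrist_force: [0.1, -0.3, -3.5]
finger_gap: 0.0585
grip_force: 66.0
```

```bash
cat >> h.py <<'E'
REST_P=np.array([.5137,.1005,1.630])
e_=np.array([np.cos(REST_P[2]),np.sin(REST_P[2]),0]);zz=np.array([0,0,1.])
U=(e_+zz)*s2;N=(zz-e_)*s2;PC=np.r_[REST_P[:2],0]-.05*e_+[0,0,.022]
RL=Ro.from_matrix(np.stack([U,np.cross(-N,U),-N],1))   # laying
E
python3 - <<'E'
from h import *
st()
print(U,N,PC,RL.as_matrix().round(2).tolist())
q=lambda a,n: PC+a*U+(n-.030)*N
print(q(.095,.16),q(.095,.07),q(.08,0))
plan([([.54,-.05,.24],None,3),(q(.095,.16),RL,None)])
E
```

```text
t 15.68 p [ 0.5409 -0.1232  0.1128] j [-0.37  0.32 -0.18  1.07 -0.   -0.26] F [ 0.1 -0.3 -3.5] gap 0.0585 g 66.0
[[-0.994, 0.109, -0.001], [0.109, 0.994, 0.0], [0.001, 0.0, -1.0]]
[-0.04183887  0.70586791  0.70710678] [ 0.04183887 -0.70586791  0.70710678] [0.51665845 0.0505876  0.022     ] [[-0.04, 1.0, -0.04], [0.71, 0.06, 0.71], [0.71, 0.0, -0.71]]
[0.51812282 0.02588222 0.18109903] [0.51435732 0.08941034 0.11745942] [0.51205618 0.12823307 0.05735534]
13
[[0.025,0.202,-0.353,0,0,0.0],[0.025,0.202,-0.353,0,0,0.0],[0.025,0.202,-0.353,0,0,0.0],[0.025,0.061,0.049,-0.017,0.021,0.042],[0.029,0.054,0.054,-0.017,0.021,0.042],[0.032,0.047,0.059,-0.017,0.021,0.042],[0.034,0.039,0.063,-0.017,0.021,0.042],[0.035,0.031,0.068,-0.017,0.021,0.042],[0.034,0.023,0.071,-0.017,0.021,0.042],[0.031,0.015,0.074,-0.017,0.021,0.042],[0.028,0.007,0.077,-0.017,0.021,0.042],[0.023,-0.001,0.079,-0.017,0.021,0.042],[0.017,-0.008,0.08,-0.017,0.021,0.042]]
```

Emit:
{"name": "drive_tool", "arguments": {"series": [[[0.025, 0.202, -0.353, 0, 0, 0], [0.025, 0.202, -0.353, 0, 0, 0], [0.025, 0.202, -0.353, 0, 0, 0], [0.025, 0.061, 0.049, -0.017, 0.021, 0.042], [0.029, 0.054, 0.054, -0.017, 0.021, 0.042], [0.032, 0.047, 0.059, -0.017, 0.021, 0.042], [0.034, 0.039, 0.063, -0.017, 0.021, 0.042], [0.035, 0.031, 0.068, -0.017, 0.021, 0.042], [0.034, 0.023, 0.071, -0.017, 0.021, 0.042], [0.031, 0.015, 0.074, -0.017, 0.021, 0.042], [0.028, 0.007, 0.077, -0.017, 0.021, 0.042], [0.023, -0.001, 0.079, -0.017, 0.021, 0.042], [0.017, -0.008, 0.08, -0.017, 0.021, 0.042], [0, 0, 0, 0, 0, 0], [0, 0, 0, 0, 0, 0]]]}}

```text
clock: 17.55
tcp_pos: [0.5181, 0.0251, 0.1811]
orientation: [-0.283, 0.631, 0.675, 0.256]
wrist_force: [0.3, -0.4, -3.2]
finger_gap: 0.0585
grip_force: 67.1
```

Run:
```python
from h import *
st()
q=lambda a,n: PC+a*U+(n-.030)*N
C=cam("wrist");im=viewer.read_camera("wrist")
# check rest pose via all cams? wrist+top overlay
c,s=np.cos(REST_P[2]),np.sin(REST_P[2]);M=np.array([[c,-s,0],[s,c,0],[0,0,1]])
def ov(C,im):
    o=im.copy()
    for h in REST:
        cv2.polylines(o,[np.round(cv2.convexHull(proj(C,h@M.T+[*REST_P[:2],0]).astype(np.float32))).astype(int)],True,(255,0,0),1)
    return o
a=ov(C,im);b=ov(cam("scene"),viewer.read_camera("scene"))
o=np.zeros((384,800,3),np.uint8);o[:,:400]=a[:,56:456];o[:,400:]=cv2.resize(b[126:222,230:330],(400,384),interpolation=cv2.INTER_CUBIC)
cv2.imwrite("pics/m4.png",o[:,:,::-1])
plan([(q(.092,.05),RL,None)])
```

```text
t 17.55 p [0.5181 0.0251 0.1811] j [-0.5   0.51 -0.    1.56  0.63  0.83] F [ 0.3 -0.4 -3.2] gap 0.0585 g 67.1
[[-0.043, 0.997, -0.06], [0.707, 0.072, 0.703], [0.706, -0.012, -0.708]]
3
[[-0.008,0.004,0.308,-0.002,0,0.0],[-0.008,0.002,0.308,-0.002,0,0.0],[-0.008,0,0.308,-0.002,0,0.0]]
```

View pics/m4.png

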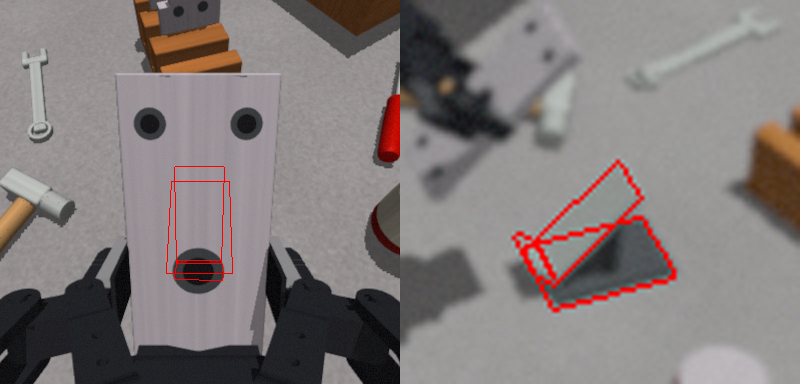

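Emit:
{"name": "drive_tool", "arguments": {"series": [[[-0.008, 0.004, 0.308, -0.002, 0, 0], [-0.008, 0.002, 0.308, -0.002, 0, 0], [-0.008, 0, 0.308, -0.002, 0, 0], [0, 0, 0.15, 0, 0, 0], [0, 0, 0.12, 0, 0, 0], [0, 0, 0.05, 0, 0, 0], [0, 0, 0, 0, 0, 0]]]}}

```text
clock: 18.52
tcp_pos: [0.5119, 0.1286, 0.0741]
orientation: [-0.277, 0.634, 0.672, 0.263]
wrist_force: [-0.6, 0.3, -3.9]
finger_gap: 0.0585
grip_force: 67.0
```

Run:
```python
from h import *
st()
s=env.get_state();d=s["tcp_pos"]-PC;print("a",d@U,"n",d@N+.03,"lat",d@np.cross(U,N),"F u,n",s["wrist_force"]@U,s["wrist_force"]@N)
```

```text
t 18.52 p [0.5119 0.1286 0.0741] j [-0.34  0.5  -0.28  1.15  0.71  1.03] F [-0.6  0.3 -3.9] gap 0.0585 g 67.0
[[-0.042, 0.998, -0.04], [0.707, 0.058, 0.705], [0.706, 0.001, -0.708]]
a 0.0921442741926044 n 0.011578879586652612 lat -0.00015571547919721973 F u,n -2.5500211138724342 -2.9879047902865996
```

Emit:
{"name": "drive_tool", "arguments": {"series": [[[0, 0, 0.04, 0, 0, 0], [0, 0, 0.035, 0, 0, 0], [-0.03, 0, 0, 0, 0, 0], [-0.03, 0, 0, 0, 0, 0], [-0.02, 0, 0, 0, 0, 0], [0, 0, 0, 0, 0, 0]]]}}

```text
clock: 19.27
tcp_pos: [0.5118, 0.1277, 0.0606]
orientation: [-0.278, 0.635, 0.672, 0.263]
wrist_force: [0.4, -0.2, -2.7]
finger_gap: 0.0586
grip_force: 67.1
```

```bash
cat >> h.py <<'E'
def rs():
    s=env.get_state();d=s["tcp_pos"]-PC;print("t",s["clock"],"a",round(d@U,4),"n",round(d@N+.03,4),"F u,n",round(s["wrist_force"]@U,1),round(s["wrist_force"]@N,1))
E
python3 -c "
from h import *
rs()"
```

```text
t 19.275 a 0.0819 n 0.0026 F u,n -2.1 -1.8
```

Emit:
{"name": "drive_tool", "arguments": {"series": [[[-0.02, 0, 0, 0, 0, 0], [-0.015, 0, 0, 0, 0, 0], [0, 0, 0.01, 0, 0, 0], [0, 0, 0, 0, 0, 0]]]}}

```text
clock: 19.77
tcp_pos: [0.5119, 0.1268, 0.0582]
orientation: [-0.278, 0.634, 0.672, 0.264]
wrist_force: [-1.6, 2.8, 5.9]
finger_gap: 0.0585
grip_force: 67.7
```

```bash
python3 -c "
from h import *
rs()"
```

```text
t 19.775 a 0.0796 n 0.0016 F u,n 6.2 2.1
```

Emit:
{"name": "drive_tool", "arguments": {"series": [[[0, 0, 0, 0, 0, 0], [0, 0, 0, 0, 0, 0], [0, 0, 0, 0, 0, 0]]], "jaw": 1}}

```text
clock: 20.15
tcp_pos: [0.512, 0.1256, 0.0569]
orientation: [-0.277, 0.635, 0.672, 0.263]
wrist_force: [-0.2, -0.2, -0.7]
finger_gap: 0.0857
grip_force: 0.0
```

```bash
cat >> h.py <<'E'
RG=Ro.from_matrix(np.stack([np.cross(-N,-U),-N,-U],1))   # regrasp
E
python3 - <<'E'
from h import *
rs();st()
p=env.get_state()["tcp_pos"]
plan([(p+.13*N,None,4),([.50,.12,.30],Rz(np.pi+.06),None),(PC+.21*U+.007*N,RG,None)])
E
```

```text
t 20.15 a 0.0778 n 0.0015 F u,n -0.6 -0.4
t 20.15 p [0.512  0.1256 0.0569] j [-0.35  0.53 -0.3   1.12  0.71  1.03] F [-0.2 -0.2 -0.7] gap 0.0857 g 0.0
[[-0.041, 0.998, -0.039], [0.707, 0.057, 0.705], [0.706, 0.001, -0.708]]
19
[[0,0.001,-0.271,0,0,0.0],[0,0.001,-0.271,0,0,0.0],[0,0.001,-0.271,0,0,0.0],[0,0.001,-0.271,0,0,0.0],[0.14,-0.01,-0.038,0.02,-0.019,-0.047],[0.138,0.008,-0.047,0.02,-0.019,-0.047],[0.132,0.025,-0.056,0.02,-0.019,-0.047],[0.124,0.04,-0.066,0.02,-0.019,-0.047],[0.113,0.053,-0.076,0.02,-0.019,-0.047],[0.099,0.064,-0.086,0.02,-0.019,-0.047],[0.083,0.072,-0.096,0.02,-0.019,-0.047],[0.066,0.077,-0.105,0.02,-0.019,-0.047],[0.048,0.079,-0.113,0.02,-0.019,-0.047],[0.029,0.077,-0.12,0.02,-0.019,-0.047],[-0.021,0.122,0.208,0.05,0,0.0],[-0.021,0.153,0.186,0.05,0,0.0],[-0.021,0.18,0.16,0.05,0,0.0],[-0.021,0.203,0.13,0.05,0,0.0],[-0.021,0.221,0.096,0.05,0,0.0]]
```

Emit:
{"name": "drive_tool", "arguments": {"series": [[[0, 0.001, -0.271, 0, 0, 0], [0, 0.001, -0.271, 0, 0, 0], [0, 0.001, -0.271, 0, 0, 0], [0, 0.001, -0.271, 0, 0, 0]]]}}

```text
clock: 20.65
tcp_pos: [0.5175, 0.0333, 0.1497]
orientation: [-0.277, 0.635, 0.672, 0.263]
wrist_force: [0.7, 0.7, -0.8]
finger_gap: 0.0855
grip_force: 0.0
```

Emit:
{"name": "drive_tool", "arguments": {"series": [[[0.14, -0.01, -0.038, 0.02, -0.019, -0.047], [0.138, 0.008, -0.047, 0.02, -0.019, -0.047], [0.132, 0.025, -0.056, 0.02, -0.019, -0.047], [0.124, 0.04, -0.066, 0.02, -0.019, -0.047], [0.113, 0.053, -0.076, 0.02, -0.019, -0.047], [0.099, 0.064, -0.086, 0.02, -0.019, -0.047], [0.083, 0.072, -0.096, 0.02, -0.019, -0.047], [0.066, 0.077, -0.105, 0.02, -0.019, -0.047], [0.048, 0.079, -0.113, 0.02, -0.019, -0.047], [0.029, 0.077, -0.12, 0.02, -0.019, -0.047], [0, 0, 0, 0, 0, 0]]], "jaw": -0.05}}

```text
clock: 22.02
tcp_pos: [0.501, 0.1214, 0.3026]
orientation: [-0.008, -0.031, 0.999, -0.0]
wrist_force: [0.1, -0.2, -0.1]
finger_gap: 0.0407
grip_force: 0.0
```

Run:
```python
from h import *
st()
im=viewer.read_camera("wrist");cv2.imwrite("pics/w5.png",im[:,:,::-1]);C=cam("wrist")
b=viewer.read_camera("scene");S=cam("scene")
PL=[np.stack([PC+a*U+l*np.cross(U,N)+n*N for a in(0,.16) for l in(-.03,.03) for n in(0,.014)])]
for n,CC in(("wrist",C),("scene",S)):
    m=render(CC,PL,[0,0,0])
    for r in models.silhouettes("plate",n)[:2]:
        g=r["region"];print(n,round(r["score"],2),np.round(r["location"]),g.sum(),"iou",np.minimum(m,g).sum()/np.maximum(m,g).sum(),"centroid shift",np.round(np.argwhere(g).mean(0)-np.argwhere(m>.5).mean(0),1))
plan([(PC+.21*U+.007*N,RG,None)])
```

```text
t 22.02 p [0.501  0.1214 0.3026] j [0.08 0.2  0.13 1.52 0.   0.02] F [ 0.1 -0.2 -0.1] gap 0.0407 g 0.0
[[-0.998, -0.061, -0.016], [-0.061, 0.998, -0.001], [0.016, 0.0, -1.0]]
wrist 0.68 [245. 166.] 5163 iou 0.94649166 centroid shift [-0.5 -1.8]
wrist 0.29 [232. 138.] 1106 iou 0.0049836976 centroid shift [-26.7 -16.2]
scene 0.65 [279. 175.] 728 iou 0.9124635 centroid shift [ 0.4 -0.7]
5
[[-0.023,0.124,0.207,0.05,-0.001,0.0],[-0.022,0.154,0.185,0.05,-0.001,0.0],[-0.021,0.181,0.158,0.05,-0.001,0.0],[-0.02,0.204,0.128,0.05,-0.001,0.0],[-0.019,0.222,0.095,0.05,-0.001,0.0]]
```

Emit:
{"name": "drive_tool", "arguments": {"series": [[[-0.023, 0.124, 0.207, 0.05, -0.001, 0], [-0.022, 0.154, 0.185, 0.05, -0.001, 0], [-0.021, 0.181, 0.158, 0.05, -0.001, 0], [-0.02, 0.204, 0.128, 0.05, -0.001, 0], [-0.019, 0.222, 0.095, 0.05, -0.001, 0], [0, 0, 0, 0, 0, 0], [0, 0, 0, 0, 0, 0]]]}}

```text
clock: 23.1
tcp_pos: [0.5081, 0.1937, 0.1758]
orientation: [0.009, -0.031, 0.923, -0.383]
wrist_force: [0.7, -0.1, 1.1]
finger_gap: 0.0407
grip_force: 0.0
```

Run:
```python
from h import *
st();rs()
im=viewer.read_camera("wrist");C=cam("wrist");m=0
r=models.silhouettes("plate","wrist");g=r[0]["region"];print(r[0]["score"],r[0]["location"],g.sum())
PL=[np.stack([PC+a*U+l*np.cross(U,N)+n*N for a in(0,.16) for l in(-.03,.03) for n in(0,.014)])]
print("pred",np.round(proj(C,np.stack([PC+.16*U+l*np.cross(U,N)+n*N for l in(-.03,.03) for n in(0,.014)]))).tolist())
cv2.imwrite("pics/w6.png",im[:,:,::-1])
plan([(PC+.15*U+.007*N,RG,None),(PC+.0985*U+.007*N,None,4)])
```

```text
t 23.1 p [0.5081 0.1937 0.1758] j [ 0.58  0.65  0.23  1.62 -0.66  0.68] F [ 0.7 -0.1  1.1] gap 0.0407 g 0.0
[[-0.998, -0.05, 0.04], [-0.064, 0.705, -0.706], [0.007, -0.707, -0.707]]
t 23.1 a 0.2102 n 0.0374 F u,n 0.7 0.9
0.61 [256.3, 183.2] 2016
pred [[268.0, 154.0], [247.0, 154.0], [267.0, 235.0], [247.0, 235.0]]
6
[[0.004,0.012,0.261,0,0,0.0],[0.003,0.013,0.261,0,0,0.0],[0,0,0.107,0,0,0.0],[0,0,0.107,0,0,0.0],[0,0,0.107,0,0,0.0],[0,0,0.107,0,0,0.0]]
```

View pics/w6.png

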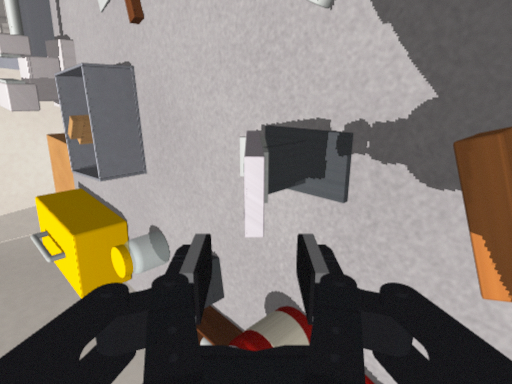

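Emit:
{"name": "drive_tool", "arguments": {"series": [[[0.004, 0.012, 0.261, 0, 0, 0], [0.003, 0.013, 0.261, 0, 0, 0], [0, 0, 0.107, 0, 0, 0], [0, 0, 0.107, 0, 0, 0], [0, 0, 0.107, 0, 0, 0], [0, 0, 0.107, 0, 0, 0], [0, 0, 0, 0, 0, 0], [0, 0, 0, 0, 0, 0]]]}}

```text
clock: 24.2
tcp_pos: [0.5117, 0.1164, 0.0937]
orientation: [0.01, -0.031, 0.923, -0.383]
wrist_force: [-1.0, -0.9, 0.4]
finger_gap: 0.0408
grip_force: 0.0
```

```bash
python3 -c "
from h import *
rs();st()"
```

```text
t 24.2 a 0.0974 n 0.0341 F u,n -0.3 0.9
t 24.2 p [0.5117 0.1164 0.0937] j [ 0.48  0.61 -0.05  1.3  -0.7   0.55] F [-1.  -0.9  0.4] gap 0.0408 g 0.0
[[-0.998, -0.05, 0.042], [-0.065, 0.705, -0.706], [0.006, -0.707, -0.707]]
```

Emit:
{"name": "drive_tool", "arguments": {"series": [[[0, -0.024, 0, 0, 0, 0], [0, 0, 0, 0, 0, 0]]]}}

```text
clock: 24.45
tcp_pos: [0.512, 0.1144, 0.0961]
orientation: [0.01, -0.031, 0.923, -0.383]
wrist_force: [0.5, -0.2, 0.2]
finger_gap: 0.0406
grip_force: 0.0
```

Emit:
{"name": "drive_tool", "arguments": {"series": [[[0, 0, 0, 0, 0, 0], [0, 0, 0, 0, 0, 0], [0, 0, 0, 0, 0, 0], [0, 0, 0, 0, 0, 0]]], "jaw": -1, "grip_force": 80}}

```text
clock: 24.95
tcp_pos: [0.5119, 0.114, 0.0964]
orientation: [0.01, -0.031, 0.923, -0.383]
wrist_force: [-0.8, -0.1, 4.7]
finger_gap: 0.0131
grip_force: 79.5
```

Run:
```python
from h import *
rs();st()
p=env.get_state()["tcp_pos"]
r=np.array([.4722,.3567,.3863]);c,s=np.cos(r[2]),np.sin(r[2]);M=np.array([[c,-s],[s,c]])
g=M@[0,-.056]+r[:2]
plan([(p+.06*N+.02*U,None,4),([.50,.17,.27],Rz(np.pi+.1),None),([*g,.26],Rz(np.pi+.3863),None)])
```

```text
t 24.95 a 0.0975 n 0.0377 F u,n 3.3 3.4
t 24.95 p [0.5119 0.114  0.0964] j [ 0.47  0.6  -0.05  1.3  -0.71  0.55] F [-0.8 -0.1  4.7] gap 0.0131 g 79.5
[[-0.998, -0.05, 0.043], [-0.065, 0.705, -0.706], [0.005, -0.708, -0.707]]
12
[[0.001,-0.125,-0.042,0,0,0.0],[0.001,-0.125,-0.042,0,0,0.0],[0.001,-0.125,-0.042,0,0,0.0],[0.001,-0.125,-0.042,0,0,0.0],[0.014,-0.038,-0.238,-0.05,-0.001,-0.002],[0.014,0,-0.241,-0.05,-0.001,-0.002],[0.013,0.038,-0.238,-0.05,-0.001,-0.002],[0.011,0.075,-0.229,-0.05,-0.001,-0.002],[0.01,0.11,-0.215,-0.05,-0.001,-0.002],[-0.019,0.375,0.028,0,0,-0.03],[-0.054,0.371,0.028,0,0,-0.03],[-0.09,0.364,0.028,0,0,-0.03]]
```

Emit:
{"name": "drive_tool", "arguments": {"series": [[[0.001, -0.125, -0.042, 0, 0, 0], [0.001, -0.125, -0.042, 0, 0, 0], [0.001, -0.125, -0.042, 0, 0, 0], [0.001, -0.125, -0.042, 0, 0, 0], [0.014, -0.038, -0.238, -0.05, -0.001, -0.002], [0.014, 0, -0.241, -0.05, -0.001, -0.002], [0.013, 0.038, -0.238, -0.05, -0.001, -0.002], [0.011, 0.075, -0.229, -0.05, -0.001, -0.002], [0.01, 0.11, -0.215, -0.05, -0.001, -0.002], [-0.019, 0.375, 0.028, 0, 0, -0.03], [-0.054, 0.371, 0.028, 0, 0, -0.03], [-0.09, 0.364, 0.028, 0, 0, -0.03], [0, 0, 0, 0, 0, 0], [0, 0, 0, 0, 0, 0]]]}}

```text
clock: 26.7
tcp_pos: [0.4932, 0.3044, 0.2595]
orientation: [-0.002, -0.19, 0.982, -0.001]
wrist_force: [0.8, -0.0, -3.6]
finger_gap: 0.0128
grip_force: 80.1
```

Run:
```python
from h import *
st()
from h import *
im=viewer.read_camera("wrist");C=cam("wrist")
r=np.array([.4722,.3567,.3863]);c,s=np.cos(r[2]),np.sin(r[2]);M3=np.array([[c,-s,0],[s,c,0],[0,0,1]])
o=im.copy()
for h in RACK[1:]: cv2.polylines(o,[np.round(proj(C,h[[1,3,7,5]]@M3.T+[r[0],r[1],0])).astype(int)],True,(0,255,0),1)
# plate predicted from tool pose: lower end face
S=env.get_state();R=rot(S["orientation"]).as_matrix();p=S["tcp_pos"]
for z in(.0975,-.0625):
    q=np.stack([p+R@[x,y,z] for x,y in((-.03,-.007),(.03,-.007),(.03,.007),(-.03,.007))]);cv2.polylines(o,[np.round(proj(C,q)).astype(int)],True,(255,0,0),1);print(np.round(q,4).tolist())
sc=viewer.read_camera("scene")
O=np.zeros((384,800,3),np.uint8);O[:,:400]=o[:,80:480];O[:,400:]=cv2.resize(sc[90:186,290:390],(400,384),interpolation=cv2.INTER_CUBIC)
cv2.imwrite("pics/m7.png",O[:,:,::-1])
print(np.round(M3[:2,:2].T@(p[:2]-r[:2]),4))
```

```text
t 26.7 p [0.4932 0.3044 0.2595] j [ 0.41  0.32  0.18  1.44 -0.    0.03] F [ 0.8 -0.  -3.6] gap 0.0128 g 80.1
[[-0.928, -0.373, -0.003], [-0.373, 0.928, -0.002], [0.004, -0.001, -1.0]]
[[0.5236, 0.3086, 0.162], [0.4679, 0.2863, 0.1622], [0.4627, 0.2993, 0.1622], [0.5184, 0.3216, 0.162]]
[[0.524, 0.3088, 0.322], [0.4683, 0.2865, 0.3222], [0.4631, 0.2995, 0.3222], [0.5188, 0.3218, 0.322]]
[-0.0002 -0.0567]
```

View pics/m7.png

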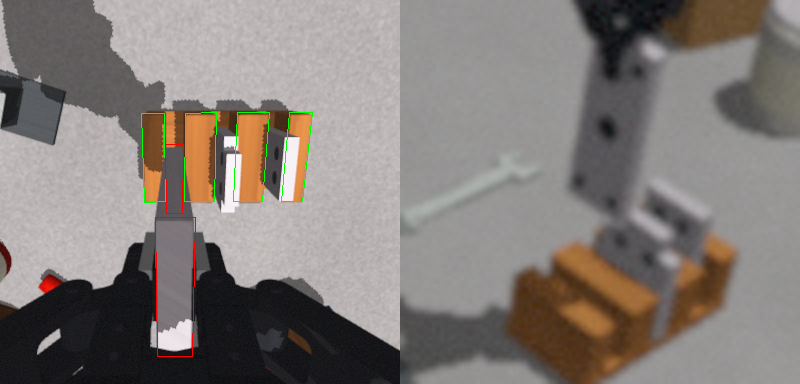

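Emit:
{"name": "drive_tool", "arguments": {"series": [[[0, 0.005, 0.3, 0, 0, 0], [0, 0, 0.3, 0, 0, 0], [0, 0, 0.2, 0, 0, 0], [0, 0, 0.1, 0, 0, 0], [0, 0, 0.1, 0, 0, 0], [0, 0, 0.1, 0, 0, 0], [0, 0, 0, 0, 0, 0], [0, 0, 0, 0, 0, 0]]]}}

```text
clock: 27.8
tcp_pos: [0.4933, 0.3059, 0.1279]
orientation: [-0.001, -0.19, 0.982, 0.0]
wrist_force: [0.1, 0.2, -2.8]
finger_gap: 0.0129
grip_force: 80.2
```

Emit:
{"name": "drive_tool", "arguments": {"series": [[[0, 0, 0.04, 0, 0, 0], [0, 0, 0.04, 0, 0, 0], [0, 0, 0.03, 0, 0, 0], [0, 0, 0.015, 0, 0, 0], [0, 0, 0, 0, 0, 0]]]}}

```text
clock: 28.42
tcp_pos: [0.493, 0.3057, 0.1125]
orientation: [-0.001, -0.19, 0.982, 0.0]
wrist_force: [-0.6, 0.4, -2.4]
finger_gap: 0.013
grip_force: 80.5
```

Emit:
{"name": "drive_tool", "arguments": {"series": [[[0, 0, 0.015, 0, 0, 0], [0, 0, 0.01, 0, 0, 0], [0, 0, 0, 0, 0, 0]]]}}

```text
clock: 28.8
tcp_pos: [0.4933, 0.3059, 0.1124]
orientation: [-0.0, -0.19, 0.982, 0.0]
wrist_force: [-4.7, -3.1, 13.9]
finger_gap: 0.0131
grip_force: 83.1
```

Emit:
{"name": "drive_tool", "arguments": {"series": [[[0, 0, -0.018, 0, 0, 0], [0, 0, 0, 0, 0, 0]]], "grip_force": 40}}

```text
clock: 29.05
tcp_pos: [0.4935, 0.306, 0.1125]
orientation: [-0.001, -0.19, 0.982, 0.0]
wrist_force: [-2.2, -0.8, 5.3]
finger_gap: 0.0131
grip_force: 81.4
```

Emit:
{"name": "drive_tool", "arguments": {"series": [[[0, 0, 0, 0, 0, 0], [0, 0, 0, 0, 0, 0], [0, 0, 0, 0, 0, 0], [0, 0, 0, 0, 0, 0]]], "jaw": -0.05}}

```text
clock: 29.55
tcp_pos: [0.4929, 0.3057, 0.1113]
orientation: [-0.002, -0.19, 0.982, 0.0]
wrist_force: [0.7, -0.0, 0.7]
finger_gap: 0.0402
grip_force: 0.0
```

Emit:
{"name": "drive_tool", "arguments": {"series": [[[0, 0, -0.1, 0, 0, 0], [0, 0, -0.2, 0, 0, 0], [0, 0, -0.4, 0, 0, 0], [0, 0, -0.4, 0, 0, 0], [0, 0, -0.2, 0, 0, 0], [0, 0, 0, 0, 0, 0], [0, 0, 0, 0, 0, 0]]]}}

```text
clock: 30.42
tcp_pos: [0.4931, 0.3056, 0.2668]
orientation: [-0.002, -0.19, 0.982, 0.0]
wrist_force: [-0.2, -0.2, -0.3]
finger_gap: 0.0405
grip_force: 0.0
```

Run:
```python
from h import *
st()
r=np.array([.4722,.3567,.3863])
P=[bx(-30,30,-63,-49,14,174)]
for n in("scene","top","wrist"):
    im=viewer.read_camera(n);C=cam(n);m=render(C,P,r);cv2.imwrite(f"pics/f_{n}.png",im[:,:,::-1])
    for q in models.silhouettes("plate",n)[:3]:
        g=q["region"];print(n,round(q["score"],2),np.round(q["location"]),g.sum(),"iou",round(np.minimum(m,g).sum()/np.maximum(m,g).sum(),2),"bbox",np.argwhere(g).min(0),np.argwhere(g).max(0),"pred",np.argwhere(m>.5).min(0),np.argwhere(m>.5).max(0))
a=cv2.resize(cv2.imread("pics/f_scene.png")[90:186,290:390],(400,384),interpolation=cv2.INTER_CUBIC)
O=np.zeros((384,800,3),np.uint8);O[:,:400]=cv2.imread("pics/f_wrist.png")[:,80:480];O[:,400:]=a;cv2.imwrite("pics/m8.png",O)
```

```text
t 30.43 p [0.4931 0.3056 0.2668] j [0.42 0.32 0.2  1.46 0.   0.03] F [-0.2 -0.2 -0.3] gap 0.0405 g 0.0
[[-0.928, -0.373, -0.004], [-0.373, 0.928, -0.001], [0.004, 0.001, -1.0]]
scene 0.76 [337. 151.] 449 iou 0.64 bbox [134 329] [168 347] pred [133 325] [179 347]
scene 0.67 [352. 157.] 214 iou 0.0 bbox [144 346] [174 358] pred [133 325] [179 347]
top 0.82 [135. 194.] 372 iou 0.73 bbox [182 124] [206 146] pred [179 121] [207 149]
wrist 0.8 [255. 175.] 1452 iou 0.91 bbox [129 244] [218 261] pred [126 244] [215 261]
```

```bash
python3 -c "
from workcell import order
print(order.hand_in())"
```

```text
the job is handed in; nothing more can be done
None
```

I handed the job in at about 30 s: the offcut is in the scrap bin, and the plate went via the rest to stand on the freed slot's floor, near the middle of its length. The final position was confirmed by force contact and a model fit to the wrist camera, not by viewing a last picture, and nothing touched the two stored plates as far as I could tell.

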